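# Wind the dental indexing table on to its stop and clamp it

## Robot

A 6-joint arm with a two-finger parallel gripper is mounted at the origin on the work surface. World frame = base frame: x ahead of the robot, y to its left, z up, the work surface at z = 0. Lengths are in m, angles in rad, forces in N, time in s.
With the tool pointing down it reaches from about 0.25 to 0.775 m from the base axis. Payload 4 kg.
Tool frame: the origin (TCP) lies at the centre of the arm's flange, where the gripper is bolted on; the fingertips stand 199 mm ahead of it and the grasp point (between the pads) lies 180 mm ahead of it (robot.tcp_to_tips is the distance from the TCP to the fingertips, in m); z points along the fingers, y is the line along which they close (so a half turn about z gives the same grasp; the last joint's range is limited). The gripper opens to 94 mm and grips with 3 to 60 N. Pads are 16 mm wide; open, the fingers measure 119 mm over their backs; the gripper's body (75 mm by 177 mm) begins 78 mm behind the grasp point.
Start: joints at [1.231, 0.087, 1.371, -0, 1.684, -0.103], TCP at [0.129, 0.535, 0.405] pointing down, gripper open.
Joint ranges: [-3.1, 3.1], [-0.76, 2.03], [0.27, 2.55], [-1.08, 4.22], [0.17, 2.65], [-2.57, 2.57]. Speed limits (rad/s): [2.79, 2.79, 3.14, 3.14, 3.14, 3.14].

## Interface

Orientations are given as [roll, pitch, yaw] about the fixed x, y, z axes, in that order (R = Rz(yaw) Ry(pitch) Rx(roll)).
In Python, from bench import telemetry, snapshot, ticket, robot gives the robot as it stands.
- The arm moves only by the tool apply_moves, never from a script. Its argument "moves" is a list that holds one entry, the list of rows, each a list of 5 numbers: the shift along the tool's x, y, z in units of 50 mm (1.0 is 50 mm), then the turn about the tool's z in units of 10 degrees (1.0 is 10 degrees), then the closure, from 0 (fully open) to 1 (shut). A call has 1 to 10 rows; each row is the pose to reach, as a shift and turn from the pose commanded when the call began, along the tool's axes at that moment; what a row does not reach only later rows make up. A row lasts 1/8 s, in which the tool goes at most 62.5 mm and 10.7 degrees, less where a joint would pass 70% of its speed; a pose out of reach is approached as far as the arm can. A call with a gripper value outside its range is refused whole. The fingers move at their own pace and stop on an object; the grip force is fixed at half the most. Time passes only in rows, so rows that repeat a pose let the fingers close. It gives the time, the measured TCP pose, the force, the opening and the grip force at its end, in the units of the state.
- telemetry.get_obs(): the state, without advancing time (a new reading comes with each control period).
- snapshot(name): name is "scene" or "top" or "wrist"; returns a dict with "image" (480x640x3 uint8, red, green, blue), "fovy" (degrees; the focal length in pixels is half the picture's height over the tangent of half this angle, whatever the lens; pixels are square), "cx", "cy" (the principal point, pixels), "R" (3x3) and "t" (3): a world point X has camera coordinates R X + t. Camera axes: x right, y down, z forward; pixel columns grow to the right and rows downward; lengths in m; the calibration is good to about 2 mm. A picture is of the moment at which its call begins. There is no depth.
- ticket.close_job(): hands the job in; it is judged then, once.
The state is a dict: "time": time; "joint_positions": joint angles; "qvel": joint speeds; "joint_torque": joint torques, N m; "tool_pos": TCP position; "ee_rot": TCP orientation; "wrist_force": force on the tool from outside, world axes, zero at the start; "wrist_torque": the same for the moment, N m; "width": finger opening in m; "finger_force": force on a finger pad.
Only numpy, scipy, OpenCV 4.12 (cv2) and the standard library are available. Lean on these libraries where they do the work, as an engineer would, in place of code of your own. Each camera call takes 0.05 s, during which the arm holds its last target. There are 200 camera calls.

## Task

Wind the crank wheel clockwise, as many turns as it takes, until the turntable with the dental model has advanced to its next division: its dog must bear firmly on the stop pin, which you feel as the crank going solid. Some 10 N at the handle is right; half of that is too slack, and twice that strains the drive. Then let go and swing the clamp lever clockwise until it is fully home, and leave everything, with the objects standing around undisturbed.

Things in the scene. Friction and masses are not known exactly. Their poses are not given: they have to be found in the camera images.
- unit: Heavy fixed indexing unit, grey base plate 160 mm (x) by 345 mm (y) by 22 mm high, reaching from y = -137 to +208 mm. Origin on the bench under the point between crank and turntable, z up. In its axes the crank axis is at (0, -85), the turntable axis at (0, +85), the lever pivot at (0, +180) mm. The crank stands on a gearbox 90 mm square.
- crank_axis (a point): Centre of the top face of the aluminium crank wheel (88 mm diameter, top 76 mm above the bench), on its upright axis; does not move. The wheel turns freely in either direction against a small drag (about 2 N at the handle). Clockwise seen from above drives the turntable forward. Worm gear: 20 crank turns to one turntable turn, so one crank turn is 18 degrees of turntable; 1.5 to 3.3 turns are needed. The gear is self-locking: released, the crank stays.
- crank_grip (a point): Centre of the upright black handle on the crank wheel: a cylinder of 16 mm diameter and 44 mm height standing on the wheel 32 mm from the crank axis; this point is half-way up it, 100 mm above the bench. The handle revolves freely on its own spindle, so a gripper that holds it need not turn while it carries it round the circle. Its start angle on the circle varies.
- turntable: Aluminium turntable, 116 mm diameter, 12 mm thick, carrying a plaster dental model (top 82 mm above the bench). Origin on its upright axis, 42 mm above the bench. Turns counter-clockwise seen from above when the crank is wound clockwise. A steel block on its rim, the dog (12 mm wide, 66 mm from the axis, top 52 mm above the bench), travels with it towards the stop pin.
- stop: Stop clamped to the graduated ring at the division to reach (varies). Origin on the turntable's axis; an upright pin (12 mm diameter, top 59 mm above the bench) 66 mm out along its x axis. When the dog meets the pin, resistance at the crank handle rises by about 3 N per mm of its path (the drive is a little elastic): 8 to 14 N along the path means it bears firmly, over 18 N strains the drive.
- lever_pivot (a point): Upright pivot axis of the clamp lever, 50 mm above the bench; does not move.
- lever_grip (a point): Centre of the upright black handle post of the clamp lever: a cylinder of 16 mm diameter and 44 mm height, 62 mm from the pivot; this point is about half-way up it, 80 mm above the bench. The post revolves freely on its spindle, like the crank's handle.
- lever (a joint): Clamp lever angle (rad): 0 = open, lever pointing along the unit's -x; grows as it swings clockwise seen from above; 1.3 = home, at its solid end, lever pointing nearly along the unit's +y. Starts open at 0 to 0.25. It drags with about 2.5 N at the post and stays where it is left.
- palette: Bystander: white mixing palette in a black tray, 120 by 160 by 23 mm. Leave alone.
- spare_model: Bystander: loose plaster model, 72 mm diameter, 26 mm high. Leave alone.
- firing_tray: Bystander: round firing tray with pins, 96 mm diameter, 44 mm high. Leave alone.
- jar: Bystander: closed jar, 52 mm diameter, 60 mm high. Leave alone.

How it is judged:
On the way, in this order (a step that is already met when the one before it is completed fails the run):
1. the dog bears on the stop pin with at least 60 N (about 6 N at the crank handle), while the clamp lever is still open (contact force between turntable and stop above 60 N and value of joint lever below 0.5 rad), for 0.1 s.
2. the clamp lever is home (value of joint lever above 1.22 rad), for 0.2 s.
At the end, for the whole second after the job is handed in: The turntable still stands with its dog at the stop pin (within about 1 mm at the dog, which reads as over 0.90 rad between the x axes of turntable and stop), it is at rest, and the clamp lever is home (over 1.22 of 1.3 rad) (angle between the x axis of turntable and the x axis of stop, either way round above 0.9 rad and value of joint lever above 1.22 rad and angular speed of turntable below 0.02 rad/s); the robot touches nothing.
It fails at once if the drive is forced: the dog presses on the stop with more than 220 N (about 20 N at the crank handle) (contact force between turntable and stop above 220 N).
It fails at once if the palette is moved more than 15 mm (distance of palette from where it was at the start of the episode above 0.015 m).
It fails at once if the spare model is moved more than 15 mm (distance of spare_model from where it was at the start of the episode above 0.015 m).
It fails at once if the firing tray is moved more than 15 mm (distance of firing_tray from where it was at the start of the episode above 0.015 m).
It fails at once if the jar is moved more than 15 mm (distance of jar from where it was at the start of the episode above 0.015 m).
It also fails if it takes over 72 s, if anything falls off the work surface, if the arm or the gripper's body presses on something with over 40 N, if the wrist force passes 120 N, or if a joint passes its speed limit or range.

## Working session

There is one attempt and no reset: what is moved stays moved. The work goes in short steps, Python scripts to look and compute and a tool call to move; the robot and the scene stay as the last step left them, time stands still between calls to the robot, and variables do not carry over. Pictures are saved under pics/ and viewed, at most 10 in all, crops included, and the job is handed in when it is done.

Besides the shell and the picture viewer there is one more tool, called as name(argument=value, ...) on one line, values as JSON. apply_moves: Moves the arm, as the interface text tells. Its arguments: {"type":"object","properties":{"moves":{"type":"array","items":{"type":"array","items":{"type":"array","items":{"type":"number"}}}}},"required":["moves"]}

```bash
mkdir -p pics; cat > h.py <<'E'
import numpy as np,cv2
from bench import telemetry,snapshot,ticket,robot
def snap(n,f):
    s=snapshot(n); cv2.imwrite('pics/'+f,s['image'][:,:,::-1]); return s
def ray(s,u,v,z):
    f=240/np.tan(np.radians(s['fovy'])/2); R=np.array(s['R']); t=np.array(s['t'])
    c=-R.T@t; d=R.T@np.array([(u-s['cx'])/f,(v-s['cy'])/f,1]); return c+d*(z-c[2])/d[2]
def proj(s,X):
    f=240/np.tan(np.radians(s['fovy'])/2); p=np.array(s['R'])@np.array(X)+np.array(s['t']); return s['cx']+f*p[0]/p[2],s['cy']+f*p[1]/p[2]
E
python3 - <<'E'
from h import *
import pickle
d={}
for n in('top','scene'):
    s=snap(n,n+'0.png'); d[n]=s; print(n,s['fovy'],s['cx'],s['cy'],np.round(s['R'],3).tolist(),np.round(s['t'],3))
pickle.dump(d,open('s0.pkl','wb'))
print(telemetry.get_obs())
E
```

```text
top 56.40150572806223 321.6000121520721 237.6829664846897 [[0.028, -1.0, 0.003], [-0.997, -0.029, -0.066], [0.066, -0.001, -0.998]] [-0.022  0.516  1.301]
scene 48.162492072166934 320.0511784411899 235.80181931507008 [[-0.019, 1.0, -0.012], [0.634, 0.003, -0.773], [-0.773, -0.022, -0.634]] [ 0.016 -0.229  1.727]
{'time': 0.1, 'joint_positions': array([ 1.23088705e+00,  8.79111818e-02,  1.37204296e+00,  2.08298860e-05,
        1.68357385e+00, -1.03102438e-01]), 'qvel': array([-0.00113049, -0.00250738, -0.00334613, -0.00127011, -0.00143133,
       -0.00134312]), 'joint_torque': array([ 1.32977388e-03, -3.41250587e+01, -3.03303230e+01,  7.19539938e-02,
        3.03921837e-02, -1.00324301e-04]), 'tool_pos': array([0.12900609, 0.53457498, 0.4036349 ]), 'ee_rot': array([-3.13966972e+00, -2.19777384e-04,  2.90478793e+00]), 'wrist_force': array([ 0.04245118, -0.25987782,  0.35516626]), 'wrist_torque': array([-0.01525109,  0.0259352 ,  0.02060366]), 'finger_force': 0.0, 'width': 0.09429614414373022}
```

View pics/top0.png

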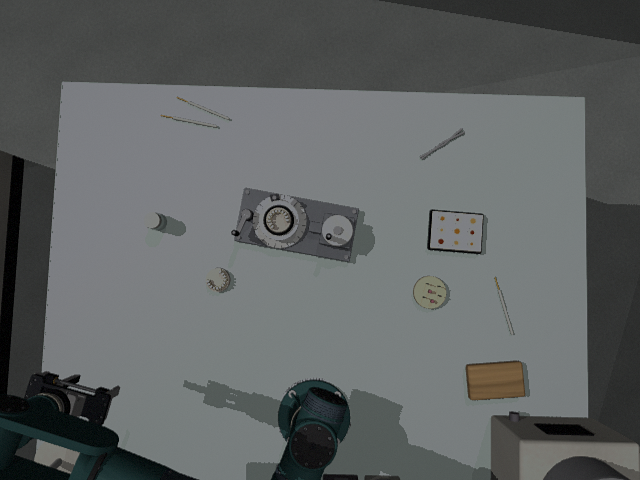

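View pics/scene0.png

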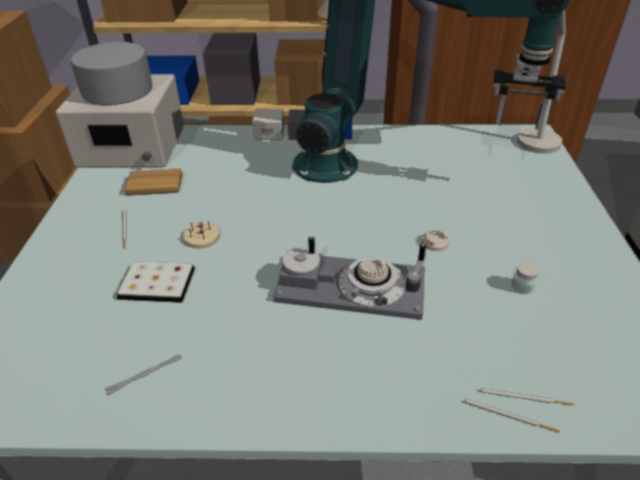

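The top view shows the crank wheel at about (338,231) with its handle at (328,237), the turntable at (280,220), and the lever pivot at (247,216) with its post at (236,233). The scene view has the crank handle at (311,245) and the lever post at (422,253). Next I refine these positions.

```bash
python3 - <<'E'
from h import *
import pickle
d=pickle.load(open('s0.pkl','rb'));s=d['top'];im=s['image']
hsv=cv2.cvtColor(im,cv2.COLOR_RGB2HSV)
# base plate by brightness within ROI
g=cv2.cvtColor(im,cv2.COLOR_RGB2GRAY)
print(g[200,248],g[250,300],g[195,320],g[180,300],g[240,368])
roi=np.zeros_like(g);roi[175:275,220:375]=1
def blobs(s,x0,y0,x1,y1,thr):
    g=cv2.cvtColor(s['image'],cv2.COLOR_RGB2GRAY);m=np.zeros_like(g);m[y0:y1,x0:x1]=(g[y0:y1,x0:x1]<thr)*255
    n,l,st,c=cv2.connectedComponentsWithStats(m)
    return [(st[i].tolist(),c[i].round(1).tolist()) for i in range(1,n) if st[i][4]>5]
for b in ((318,222,345,250),(228,222,246,245)): print('top',blobs(s,*b,45))
for b in ((300,230,322,262),(412,238,432,268)): print('scene',blobs(d['scene'],*b,45))
# crank wheel bright circle
m=((g>150)&(roi>0)).astype(np.uint8);m[:,:318]=0;m[:,360:]=0
n,l,st,c=cv2.connectedComponentsWithStats(m)
print([(st[i].tolist(),c[i].round(1)) for i in range(1,n) if st[i][4]>100])
big=cv2.resize(im[175:275,222:377],None,fx=5,fy=5,interpolation=cv2.INTER_CUBIC);cv2.imwrite('pics/c1.png',big[:,:,::-1])
E
```

```text
84 79 127 127 90
top [([326, 234, 6, 6, 20], [328.2, 236.6]), ([322, 244, 23, 6, 33], [333.6, 246.2])]
top [([232, 230, 8, 6, 29], [235.7, 233.0])]
scene [([309, 239, 5, 14, 55], [311.2, 245.5])]
scene [([419, 246, 7, 14, 57], [421.5, 252.8])]
[]
```

View pics/c1.png

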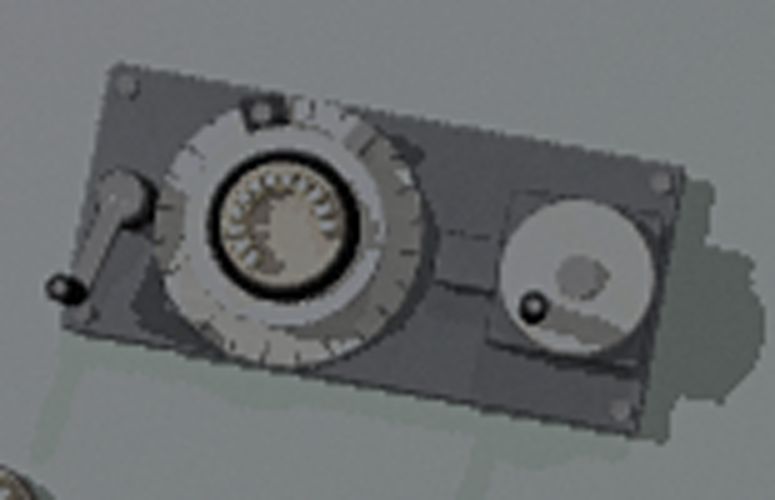

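```bash
python3 - <<'E'
from h import *
import pickle
d=pickle.load(open('s0.pkl','rb'));s=d['top']
P=lambda a,b,z:ray(s,a/5+222-.4,b/5+175-.4,z)
C=np.array([P(*p,.022) for p in((112,65),(685,165),(640,432),(65,328))]);print(C.round(4).tolist(),[np.linalg.norm(C[i]-C[i-1]).round(4) for i in range(4)])
yax=(C[0]+C[3]-C[1]-C[2])[:2];yax/=np.linalg.norm(yax);xax=np.array([yax[1],-yax[0]])
cen=C.mean(0)[:2];o=cen-yax*.0355
print('yaw',np.arctan2(xax[1],xax[0]),'o',o)
print('crank pred',o-.085*yax,'meas',P(577,277,.076)[:2])
print('pivot pred',o+.18*yax)
print('handle top',P(533,305,.122),'lever top',P(67,288,.102))
sc=d['scene']
print('handle scene mid',ray(sc,311,245.5,.100),'lever',ray(sc,421.5,252.8,.08))
w=snapshot('wrist');o=telemetry.get_obs();print(w['fovy'],np.round(w['R'],4).tolist(),w['t']);cw=-np.array(w['R']).T@w['t'];print(cw,o['tool_pos'],o['ee_rot'])
E
```

```text
[[0.6581, 0.2264, 0.022], [0.6084, -0.1135, 0.022], [0.4505, -0.0908, 0.022], [0.5018, 0.2477, 0.022]] [np.float64(0.1578), np.float64(0.3435), np.float64(0.1595), np.float64(0.3423)]
yaw -0.147758248964143 o [0.54947702 0.03232685]
crank pred [ 0.53696322 -0.05174695] meas [ 0.53580836 -0.04967091]
pivot pred [0.57597684 0.2103655 ]
handle top [ 0.51601156 -0.02459558  0.122     ] lever top [0.5194687  0.23204934 0.102     ]
handle scene mid [ 0.51870774 -0.02593818  0.1       ] lever [0.52052645 0.23496065 0.08      ]
64.62292552092259 [[0.2356, 0.9719, -0.0024], [0.9342, -0.2258, 0.2763], [0.2679, -0.0673, -0.9611]] [-0.5487907  -0.0280833   0.39293407]
[0.05023369 0.55344562 0.38409843] [0.1290249  0.53456188 0.4037875 ] [-3.13993616e+00 -1.15515529e-04  2.90476256e+00]
```

apply_moves(moves=[[[-1.1,-0.7,0,-0.2,0],[-2.2,-1.4,0,-0.4,0],[-3.3,-2.1,0,-0.6,0],[-4.4,-2.8,0,-0.8,0],[-5.5,-3.5,0,-1,0],[-6.6,-4.2,0,-1.2,0],[-7.7,-4.9,0,-1.36,0],[-8.8,-5.7,0,-1.36,0],[-10,-6.4,0,-1.36,0],[-11,-7.1,0,-1.36,0]]])

```text
time: 1.4
tool_pos: [0.5614, 0.0807, 0.4043]
ee_rot: [3.141, -0.0, -3.141]
wrist_force: [0.1, 0.4, 0.4]
width: 0.0939
finger_force: 0.0
```

```bash
python3 - <<'E'
from h import *
import pickle
s=snap('wrist','w1.png');pickle.dump(s,open('w1.pkl','wb'));o=telemetry.get_obs();print(o['time'],o['tool_pos'],o['ee_rot'],o['joint_positions'])
for n,X in dict(crank=(.5365,-.0505,.076),grip=(.517,-.0255,.122),tt=(.562,.116,.042),piv=(.576,.21,.05),lev=(.52,.233,.102)).items(): print(n,np.round(proj(s,X)))
E
```

```text
1.45 [0.56516179 0.07524783 0.40283682] [-3.13608695e+00  1.88300396e-03  3.13522987e+00] [ 0.0344181   0.13217445  1.32505874 -0.00561301  1.68270074 -1.5306417 ]
crank [157. 210.]
grip [163. 194.]
tt [355. 230.]
piv [458. 247.]
lev [521. 194.]
```

View pics/w1.png

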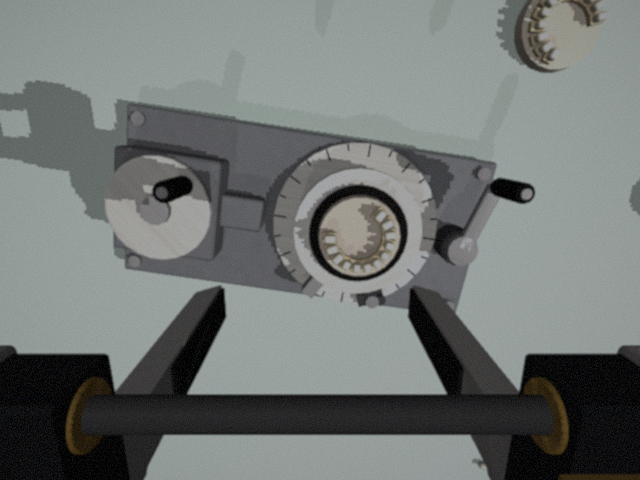

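The wrist view confirms the predictions: crank handle top (163,192), lever post top (527,193), turntable (357,231). Next a settled close-up for the dog and pin.

apply_moves(moves=[[[0,0,0,0,0],[0,0,0,0,0]]])

```text
time: 1.7
tool_pos: [0.5598, 0.0831, 0.4045]
ee_rot: [3.141, -0.001, -3.14]
wrist_force: [0.2, 0.1, -0.6]
width: 0.0939
finger_force: 0.0
```

```bash
python3 - <<'E'
from h import *
import pickle
s=snap('wrist','w2.png');pickle.dump(s,open('w2.pkl','wb'));o=telemetry.get_obs();print(o['time'],o['tool_pos'],o['ee_rot'])
c=cv2.resize(s['image'][130:320,260:460],None,fx=3.1,fy=3.1,interpolation=cv2.INTER_CUBIC);c=cv2.convertScaleAbs(c,alpha=1.3,beta=20);cv2.imwrite('pics/c2.png',c[:,:,::-1])
g=cv2.cvtColor(s['image'],cv2.COLOR_RGB2GRAY)
cir=cv2.HoughCircles(cv2.medianBlur(g[140:280,90:225],3),cv2.HOUGH_GRADIENT,1,200,param1=120,param2=15,minRadius=42,maxRadius=62);print(cir)
if cir is not None:
    x,y,r=cir[0,0];print('crank',ray(s,x+90,y+140,.076),'r',r)
print(proj(s,(.5365,-.0505,.076)), proj(s,(.517,-.0255,.122)),proj(s,(.562,.116,.042)))
E
```

```text
1.75 [0.55955028 0.08346872 0.40478212] [ 3.14110488e+00 -2.11898760e-04 -3.13944145e+00]
[[[69.5 62.5 58.1]]]
crank [ 0.52888019 -0.04565572  0.076     ] r 58.1
(np.float64(154.67569560653425), np.float64(211.68411612565154)) (np.float64(160.22489538999304), np.float64(196.17242663374407)) (np.float64(352.07422558256565), np.float64(232.0887659711511))
```

View pics/c2.png

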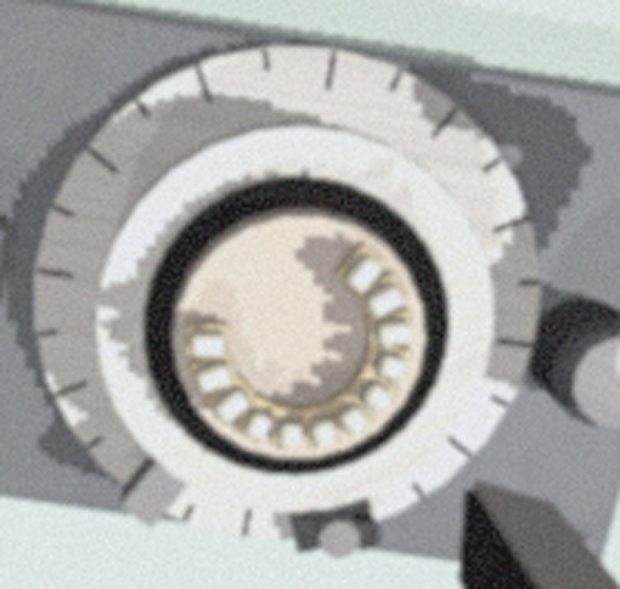

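The dog is the light block at crop (150,497), and the pin is the light disc on the dark clamp at (340,537). A counter-clockwise turn carries the dog right, onto the pin. Next I work out the angle.

```bash
python3 - <<'E'
from h import *
import pickle
s=pickle.load(open('w2.pkl','rb'));im=s['image'];g=cv2.cvtColor(im,cv2.COLOR_RGB2GRAY).astype(int)
dog=ray(s,260+150/3.1,130+497/3.1,.052)[:2];pin=ray(s,260+340/3.1,130+537/3.1,.059)[:2]
# white turntable outer edge / black ring ellipse center
m=(g<45).astype(np.uint8);m[:,:300]=0;m[:,415:]=0;m[:180]=0;m[285:]=0
cs,_=cv2.findContours(m,0,1);c=max(cs,key=cv2.contourArea);e=cv2.fitEllipse(c);print(e)
for z in(.048,.056):print('tt',z,ray(s,*e[0],z))
print('dog',dog,'pin',pin)
yaw=-.148
for nm,c in(('ring',ray(s,*e[0],.050)[:2]),('pred',np.array([.562,.1164]))):
    a=[np.arctan2(*(p-c)[::-1]) for p in(dog,pin)];r=[np.linalg.norm(p-c) for p in(dog,pin)]
    D=a[1]-a[0];cont=D-2*np.arcsin(12/2/66/1);print(nm,r,np.degrees(a),np.degrees(D),'turns',np.degrees(cont)/18)
# handles
for nm,x0,y0,x1,y1 in(('crank',145,165,205,215),('lev',485,165,545,215)):
    mm=(g[y0:y1,x0:x1]<60).astype(np.uint8);cs,_=cv2.findContours(mm,0,1);c=max(cs,key=cv2.contourArea);print(nm,cv2.boundingRect(c),cv2.minAreaRect(c),'off',x0,y0)
print('end',ray(s,162,193,.122),ray(s,527,193,.102))
# wheel top
mm=((g>115)).astype(np.uint8);mm[:,:100]=0;mm[:,216:]=0;mm[:150]=0;mm[270:]=0
cs,_=cv2.findContours(mm,0,1);c=max(cs,key=cv2.contourArea);h=cv2.convexHull(c);e=cv2.fitEllipse(h);print('wheel',e,ray(s,*e[0],.076))
c=cv2.resize(im[140:280,90:250],None,fx=4,fy=4);cv2.ellipse(c,((e[0][0]-90)*4,(e[0][1]-140)*4),(1,1),0) if 0 else None
cv2.imwrite('pics/c3.png',np.hstack([c,cv2.resize(im[165:215,485:545],(240,560))])[:,:,::-1])
E
```

```text
((354.726806640625, 234.4969024658203), (92.8341064453125, 96.23092651367188), 73.63632202148438)
tt 0.048 [0.56280787 0.11790811 0.048     ]
tt 0.056 [0.56081242 0.11707909 0.056     ]
dog [0.61606322 0.07530108] pin [0.6260996 0.1325654]
ring [np.float64(0.06846354125342631), np.float64(0.06549957268360494)] [-38.26535979  13.11705212] 51.38241191461251 turns 2.2750330429835706
pred [np.float64(0.0679113630349995), np.float64(0.0661065697831529)] [-37.24213736  14.1543861 ] 51.39652345862199 turns 2.2758170176507635
crank (5, 13, 40, 28) ((23.800003051757812, 25.099998474121094), (22.360679626464844, 40.69643783569336), 63.43495178222656) off 145 165
lev (0, 16, 45, 25) ((21.873647689819336, 27.58123016357422), (45.120059967041016, 19.713472366333008), 12.26477336883545) off 485 165
end [ 0.51480024 -0.02402215  0.122     ] [0.51744912 0.23978979 0.102     ]
wheel ((145.7931365966797, 227.85154724121094), (82.70255279541016, 128.48228454589844), 73.80438232421875) [ 0.55016674 -0.05951396  0.076     ]
```

View pics/c3.png

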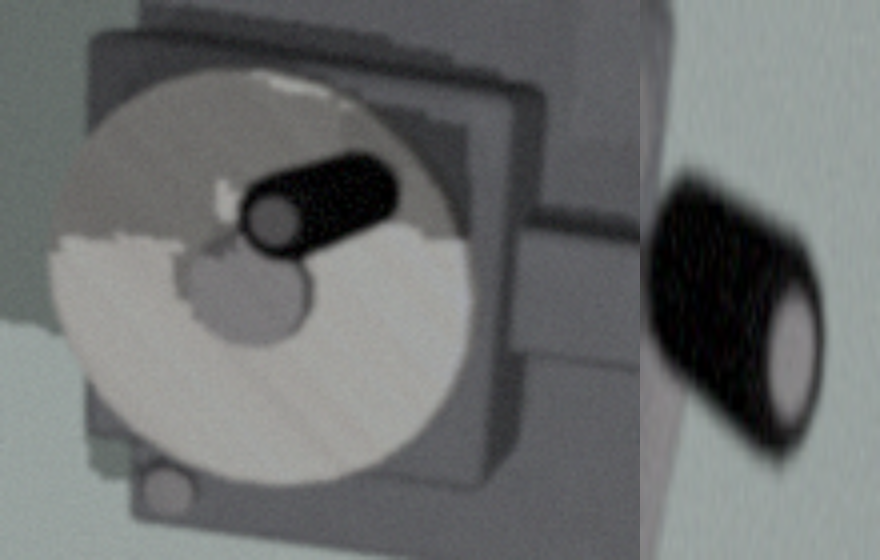

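The wheel centre is at wrist pixel (155,209), the handle top disc at (158,194) and the lever post top at (523,197). The dog needs about 2.28 turns.

```bash
python3 - <<'E'
from h import *
import pickle
s=pickle.load(open('w2.pkl','rb'))
c=ray(s,155.2,209.2,.076);h=ray(s,158.2,194.2,.122);print(c,h,np.linalg.norm((h-c)[:2]),np.degrees(np.arctan2(*(h-c)[1::-1])),'lev',ray(s,523,196.7,.102))
o=telemetry.get_obs();print(o['tool_pos'],o['ee_rot'],'delta handle',h[:2]-o['tool_pos'][:2])
E
```

```text
[ 0.53442908 -0.0498257   0.076     ] [ 0.51563187 -0.02674802  0.122     ] 0.029764310954423896 129.16348189808966 lev [0.52021169 0.23722377 0.102     ]
[0.55955028 0.08346872 0.40478212] [ 3.14110488e+00 -2.11898760e-04 -3.13944145e+00] delta handle [-0.04391841 -0.11021674]
```

apply_moves(moves=[[[0.3,-0.7,0,0,0],[0.6,-1.5,0.3,0,0.3],[0.87,-2.19,0.8,0,0.4],[0.87,-2.19,1.5,0,0.4],[0.87,-2.19,2.1,0,0.4],[0.87,-2.19,2.42,0,0.4],[0.87,-2.19,2.42,0,0.4],[0.87,-2.19,2.42,0,1],[0.87,-2.19,2.42,0,1],[0.87,-2.19,2.42,0,1]]])

```text
time: 3.0
tool_pos: [0.5171, -0.0271, 0.2847]
ee_rot: [-3.141, 0.002, -3.141]
wrist_force: [-0.4, -0.1, 0.1]
width: 0.0297
finger_force: 0.0
```

apply_moves(moves=[[[0,0,0,0,1],[0,0,0,0,1],[0,0,0,0,1]]])

```text
time: 3.38
tool_pos: [0.5169, -0.0268, 0.284]
ee_rot: [3.141, 0.0, -3.141]
wrist_force: [-1.7, 1.9, 1.2]
width: 0.0156
finger_force: 30.0
```

```bash
cat >> h.py <<'E'
def rows(a0,angs,r=32,off=(0,0)):
    for a in angs:
        q=np.radians(a);p=np.radians(a0)
        print('[%.2f, %.2f, 0, 0, 1],'%(-(r*(np.cos(q)-np.cos(p))+off[0])/50,(r*(np.sin(q)-np.sin(p))+off[1])/50),end=' ')
    print()
E
python3 -c "
from h import *
rows(128.5,[128.5-12*k for k in range(1,11)])"
```

```text
[-0.11, 0.07, 0, 0, 1], [-0.24, 0.12, 0, 0, 1], [-0.37, 0.14, 0, 0, 1], [-0.50, 0.13, 0, 0, 1], [-0.63, 0.09, 0, 0, 1], [-0.75, 0.03, 0, 0, 1], [-0.85, -0.05, 0, 0, 1], [-0.94, -0.16, 0, 0, 1], [-1.00, -0.28, 0, 0, 1], [-1.03, -0.41, 0, 0, 1],
```

apply_moves(moves=[[[-0.11,0.07,0,0,1],[-0.24,0.12,0,0,1],[-0.37,0.14,0,0,1],[-0.5,0.13,0,0,1],[-0.63,0.09,0,0,1]]])

```text
time: 4.0
tool_pos: [0.5493, -0.0215, 0.284]
ee_rot: [3.139, 0.002, -3.14]
wrist_force: [-0.7, 4.4, 3.6]
width: 0.0154
finger_force: 30.0
```

apply_moves(moves=[[[-0.12,-0.06,0,0,1],[-0.22,-0.14,0,0,1],[-0.31,-0.25,0,0,1],[-0.37,-0.37,0,0,1],[-0.4,-0.5,0,0,1]]])

```text
time: 4.62
tool_pos: [0.5693, -0.0482, 0.284]
ee_rot: [-3.141, 0.003, -3.141]
wrist_force: [3.3, 1.9, 1.3]
width: 0.0153
finger_force: 30.0
```

```bash
python3 -c "
from h import *
rows(8.5,[8.5-15*k for k in range(1,9)])
rows(-111.5,[-111.5-15*k for k in range(1,9)])
rows(128.5,[128.5-15*k for k in range(1,9)])
"
```

```text
[-0.00, -0.17, 0, 0, 1], [0.04, -0.33, 0, 0, 1], [0.12, -0.48, 0, 0, 1], [0.23, -0.60, 0, 0, 1], [0.38, -0.68, 0, 0, 1], [0.54, -0.73, 0, 0, 1], [0.71, -0.73, 0, 0, 1], [0.87, -0.69, 0, 0, 1], 
[0.15, 0.08, 0, 0, 1], [0.27, 0.20, 0, 0, 1], [0.35, 0.34, 0, 0, 1], [0.40, 0.50, 0, 0, 1], [0.40, 0.67, 0, 0, 1], [0.36, 0.83, 0, 0, 1], [0.28, 0.98, 0, 0, 1], [0.16, 1.10, 0, 0, 1], 
[-0.14, 0.09, 0, 0, 1], [-0.30, 0.13, 0, 0, 1], [-0.47, 0.14, 0, 0, 1], [-0.63, 0.09, 0, 0, 1], [-0.78, 0.01, 0, 0, 1], [-0.90, -0.10, 0, 0, 1], [-0.99, -0.25, 0, 0, 1], [-1.03, -0.41, 0, 0, 1],
```

Forces are small; continue round.

apply_moves(moves=[[[0,-0.17,0,0,1],[0.04,-0.33,0,0,1],[0.12,-0.48,0,0,1],[0.23,-0.6,0,0,1],[0.38,-0.68,0,0,1],[0.54,-0.73,0,0,1],[0.71,-0.73,0,0,1],[0.87,-0.69,0,0,1]]])

```text
time: 5.62
tool_pos: [0.5247, -0.081, 0.2839]
ee_rot: [3.137, 0.003, -3.141]
wrist_force: [5.6, 7.6, 3.5]
width: 0.0155
finger_force: 30.0
```

apply_moves(moves=[[[0.15,0.08,0,0,1],[0.27,0.2,0,0,1],[0.35,0.34,0,0,1],[0.4,0.5,0,0,1],[0.4,0.67,0,0,1],[0.36,0.83,0,0,1],[0.28,0.98,0,0,1],[0.16,1.1,0,0,1]]])

```text
time: 6.62
tool_pos: [0.5166, -0.027, 0.2839]
ee_rot: [-3.141, -0.002, -3.141]
wrist_force: [-0.8, -2.9, 6.2]
width: 0.0154
finger_force: 30.0
```

apply_moves(moves=[[[-0.14,0.09,0,0,1],[-0.3,0.13,0,0,1],[-0.47,0.14,0,0,1],[-0.63,0.09,0,0,1],[-0.78,0.01,0,0,1],[-0.9,-0.1,0,0,1],[-0.99,-0.25,0,0,1],[-1.03,-0.41,0,0,1]]])

```text
time: 7.62
tool_pos: [0.5692, -0.047, 0.284]
ee_rot: [3.14, 0.002, -3.14]
wrist_force: [2.9, 1.4, 4.3]
width: 0.0155
finger_force: 30.0
```

apply_moves(moves=[[[0,-0.17,0,0,1],[0.04,-0.33,0,0,1],[0.12,-0.48,0,0,1],[0.23,-0.6,0,0,1],[0.38,-0.68,0,0,1],[0.54,-0.73,0,0,1],[0.71,-0.73,0,0,1],[0.87,-0.69,0,0,1]]])

```text
time: 8.62
tool_pos: [0.5246, -0.081, 0.2839]
ee_rot: [3.137, 0.001, -3.141]
wrist_force: [5.6, 7.0, 3.8]
width: 0.0153
finger_force: 30.0
```

```bash
python3 - <<'E'
from h import *
import pickle
s=snap('wrist','w3.png');pickle.dump(s,open('w3.pkl','wb'))
c=cv2.resize(s['image'],(640,480));cv2.imwrite('pics/w3.png',c[:,:,::-1])
print([np.round(proj(s,X)) for X in((.6261,.1326,.059),(.562,.1168,.042))])
t=snap('top','t3.png');c=cv2.resize(t['image'][185:255,235:325],None,fx=8,fy=8,interpolation=cv2.INTER_CUBIC)
c=np.hstack([cv2.resize(s['image'],(400,300)),cv2.resize(c,(386,300))]);cv2.imwrite('pics/c4.png',c[:,:,::-1])
E
```

```text
[array([641., 428.]), array([619., 327.])]
```

View pics/c4.png

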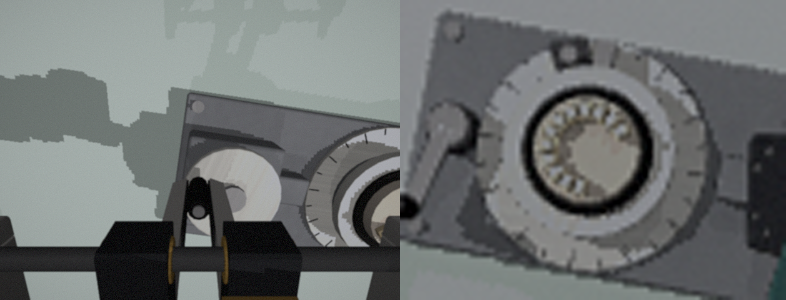

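apply_moves(moves=[[[0.15,0.08,0,0,1],[0.27,0.2,0,0,1],[0.35,0.34,0,0,1],[0.4,0.5,0,0,1],[0.4,0.67,0,0,1],[0.36,0.83,0,0,1],[0.28,0.98,0,0,1],[0.16,1.1,0,0,1]]])

```text
time: 9.72
tool_pos: [0.5163, -0.0274, 0.2839]
ee_rot: [-3.14, -0.003, -3.141]
wrist_force: [-0.6, -1.8, 7.1]
width: 0.0152
finger_force: 30.0
```

```bash
python3 -c "
from h import *
rows(128.5,[116.5,104.5,92.5])
for a in range(0,15): b=92.5-7*a;print(b,end=' ');rows(b,[b-3.5,b-7])
"
```

```text
[-0.11, 0.07, 0, 0, 1], [-0.24, 0.12, 0, 0, 1], [-0.37, 0.14, 0, 0, 1], 
92.5 [-0.04, 0.00, 0, 0, 1], [-0.08, -0.00, 0, 0, 1], 
85.5 [-0.04, -0.00, 0, 0, 1], [-0.08, -0.01, 0, 0, 1], 
78.5 [-0.04, -0.01, 0, 0, 1], [-0.08, -0.02, 0, 0, 1], 
71.5 [-0.04, -0.01, 0, 0, 1], [-0.07, -0.03, 0, 0, 1], 
64.5 [-0.03, -0.02, 0, 0, 1], [-0.07, -0.04, 0, 0, 1], 
57.5 [-0.03, -0.02, 0, 0, 1], [-0.06, -0.05, 0, 0, 1], 
50.5 [-0.03, -0.03, 0, 0, 1], [-0.06, -0.05, 0, 0, 1], 
43.5 [-0.03, -0.03, 0, 0, 1], [-0.05, -0.06, 0, 0, 1], 
36.5 [-0.02, -0.03, 0, 0, 1], [-0.04, -0.07, 0, 0, 1], 
29.5 [-0.02, -0.03, 0, 0, 1], [-0.03, -0.07, 0, 0, 1], 
22.5 [-0.01, -0.04, 0, 0, 1], [-0.03, -0.07, 0, 0, 1], 
15.5 [-0.01, -0.04, 0, 0, 1], [-0.02, -0.08, 0, 0, 1], 
8.5 [-0.00, -0.04, 0, 0, 1], [-0.01, -0.08, 0, 0, 1], 
1.5 [0.00, -0.04, 0, 0, 1], [0.00, -0.08, 0, 0, 1], 
-5.5 [0.00, -0.04, 0, 0, 1], [0.01, -0.08, 0, 0, 1],
```

apply_moves(moves=[[[-0.11,0.07,0,0,1],[-0.24,0.12,0,0,1],[-0.37,0.14,0,0,1]]])

```text
time: 10.1
tool_pos: [0.5345, -0.0194, 0.2839]
ee_rot: [3.139, -0.005, -3.141]
wrist_force: [-1.7, 2.5, 8.7]
width: 0.0156
finger_force: 30.0
```

apply_moves(moves=[[[-0.04,0,0,0,1],[-0.08,0,0,0,1]]])

```text
time: 10.35
tool_pos: [0.5385, -0.0192, 0.2839]
ee_rot: [3.139, -0.004, -3.141]
wrist_force: [-1.7, 3.5, 7.0]
width: 0.0156
finger_force: 30.0
```

apply_moves(moves=[[[-0.04,0,0,0,1],[-0.08,-0.01,0,0,1]]])

```text
time: 10.6
tool_pos: [0.5426, -0.0196, 0.2839]
ee_rot: [3.138, -0.004, -3.141]
wrist_force: [-0.8, 4.9, 7.4]
width: 0.015
finger_force: 30.0
```

apply_moves(moves=[[[-0.04,-0.01,0,0,1],[-0.08,-0.02,0,0,1]]])

```text
time: 10.85
tool_pos: [0.5466, -0.0204, 0.2839]
ee_rot: [3.138, -0.003, -3.14]
wrist_force: [-0.7, 4.2, 7.6]
width: 0.0159
finger_force: 30.0
```

apply_moves(moves=[[[-0.04,-0.01,0,0,1],[-0.07,-0.03,0,0,1]]])

```text
time: 11.1
tool_pos: [0.5503, -0.0218, 0.2839]
ee_rot: [3.137, -0.003, -3.14]
wrist_force: [-0.2, 4.6, 7.0]
width: 0.0156
finger_force: 30.0
```

apply_moves(moves=[[[-0.03,-0.02,0,0,1],[-0.07,-0.04,0,0,1]]])

```text
time: 11.35
tool_pos: [0.5539, -0.0236, 0.2839]
ee_rot: [3.137, -0.002, -3.14]
wrist_force: [0.8, 5.2, 7.0]
width: 0.0158
finger_force: 30.0
```

apply_moves(moves=[[[-0.03,-0.02,0,0,1],[-0.06,-0.05,0,0,1]]])

```text
time: 11.6
tool_pos: [0.5572, -0.026, 0.2839]
ee_rot: [3.136, -0.001, -3.14]
wrist_force: [1.9, 6.1, 5.5]
width: 0.0152
finger_force: 30.0
```

apply_moves(moves=[[[-0.03,-0.03,0,0,1],[-0.06,-0.05,0,0,1]]])

```text
time: 11.85
tool_pos: [0.5603, -0.0286, 0.284]
ee_rot: [3.137, -0.0, -3.14]
wrist_force: [2.5, 4.6, 5.8]
width: 0.0153
finger_force: 30.0
```

apply_moves(moves=[[[-0.03,-0.03,0,0,1],[-0.05,-0.06,0,0,1]]])

```text
time: 12.1
tool_pos: [0.5629, -0.0316, 0.284]
ee_rot: [3.137, -0.0, -3.14]
wrist_force: [3.1, 4.7, 5.1]
width: 0.0157
finger_force: 30.0
```

apply_moves(moves=[[[-0.02,-0.03,0,0,1],[-0.04,-0.07,0,0,1]]])

```text
time: 12.35
tool_pos: [0.5649, -0.0347, 0.284]
ee_rot: [3.135, -0.0, -3.14]
wrist_force: [2.8, 7.2, 6.1]
width: 0.0157
finger_force: 30.0
```

apply_moves(moves=[[[-0.01,-0.015,0,0,1],[-0.015,-0.03,0,0,1]]])

```text
time: 12.6
tool_pos: [0.5656, -0.0359, 0.2839]
ee_rot: [3.135, -0.0, -3.14]
wrist_force: [1.7, 7.7, 5.8]
width: 0.0154
finger_force: 30.0
```

apply_moves(moves=[[[-0.01,-0.015,0,0,1],[-0.015,-0.03,0,0,1]]])

```text
time: 12.85
tool_pos: [0.5663, -0.0371, 0.2839]
ee_rot: [3.134, -0.001, -3.14]
wrist_force: [2.1, 8.5, 6.3]
width: 0.0155
finger_force: 30.0
```

apply_moves(moves=[[[-0.01,-0.015,0,0,1],[-0.015,-0.03,0,0,1],[-0.015,-0.03,0,0,1]]])

```text
time: 13.22
tool_pos: [0.567, -0.0384, 0.2839]
ee_rot: [3.134, -0.001, -3.14]
wrist_force: [1.7, 8.5, 6.9]
width: 0.0156
finger_force: 30.0
```

apply_moves(moves=[[[-0.01,-0.02,0,0,1],[-0.015,-0.04,0,0,1],[-0.015,-0.04,0,0,1]]])

```text
time: 13.6
tool_pos: [0.5677, -0.0401, 0.2839]
ee_rot: [3.133, -0.001, -3.139]
wrist_force: [1.2, 9.2, 7.3]
width: 0.0151
finger_force: 30.0
```

```bash
python3 -c "
from h import *
o=telemetry.get_obs();print(o['wrist_force'],o['wrist_torque'],o['tool_pos'],o['width'],o['finger_force'])"
```

```text
[1.24934587 9.17624446 7.25714136] [ 1.67393448 -0.33106855 -0.01037817] [ 0.56767718 -0.04013945  0.28390779] 0.01506478012680074 30.002446174621582
```

apply_moves(moves=[[[-0.01,-0.02,0,0,1],[-0.015,-0.04,0,0,1],[-0.015,-0.055,0,0,1],[-0.015,-0.055,0,0,1]]])

```text
time: 14.1
tool_pos: [0.5684, -0.0424, 0.2839]
ee_rot: [3.131, -0.001, -3.139]
wrist_force: [1.4, 11.2, 6.9]
width: 0.0155
finger_force: 30.0
```

```bash
python3 - <<'E'
from h import *
t=snap('top','t5.png');c=cv2.resize(t['image'][185:255,230:360],None,fx=6,fy=6,interpolation=cv2.INTER_CUBIC)
w=snap('wrist','w5.png');w=w['image'][200:330,250:450]
cv2.imwrite('pics/c5.png',cv2.convertScaleAbs(c,alpha=1.3,beta=20)[:,:,::-1])
E
```

```text
(no output)
```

View pics/c5.png

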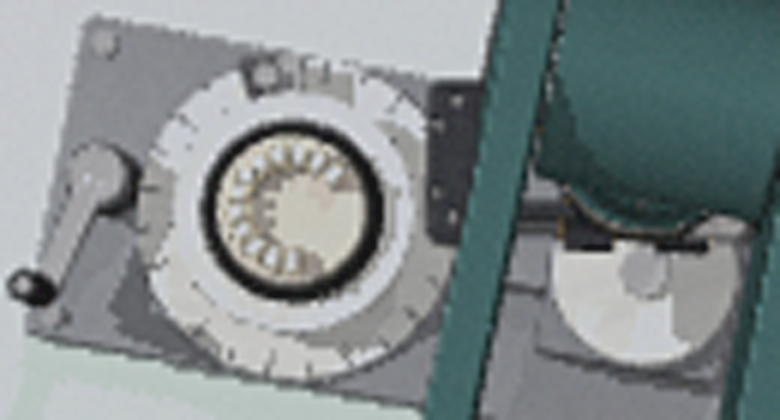

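```bash
python3 - <<'E'
from h import *
a=cv2.imread('pics/top0.png');b=cv2.imread('pics/t5.png')
f=lambda i:cv2.convertScaleAbs(cv2.resize(i[190:225,255:320],None,fx=12,fy=8*1.0,interpolation=cv2.INTER_NEAREST)[:, :780],alpha=1.5,beta=10)
cv2.imwrite('pics/c6.png',np.vstack([f(a),f(b)]))
s=snapshot('top')
# predicted top pixel of touching dog and of pin, z=.052/.059
c=np.array([.5623,.1174]);
pa=np.radians(13.6)
for nm,ang,z in(('pin',pa,.059),('dog touch',pa-np.radians(10.4),.052),('dog 20deg short',pa-np.radians(30),.052),('dog start',np.radians(-37.8),.052)):
    X=[c[0]+.066*np.cos(ang),c[1]+.066*np.sin(ang),z];u,v=proj(s,X);print(nm,u,v,'crop',(u-255+.5)*12,(v-190+.5)*8)
E
```

```text
pin 273.9525648392549 197.17765633985871 crop 233.4307780710585 61.421250718869715
dog touch 278.32804062894553 197.0739651430334 crop 285.93648754734636 60.59172114426724
dog 20deg short 286.03652721105914 198.1841375987685 crop 378.43832653270965 69.47310079014801
dog start 293.4758267143507 202.24355056813874 crop 467.7099205722086 101.94840454510995
```

View pics/c6.png

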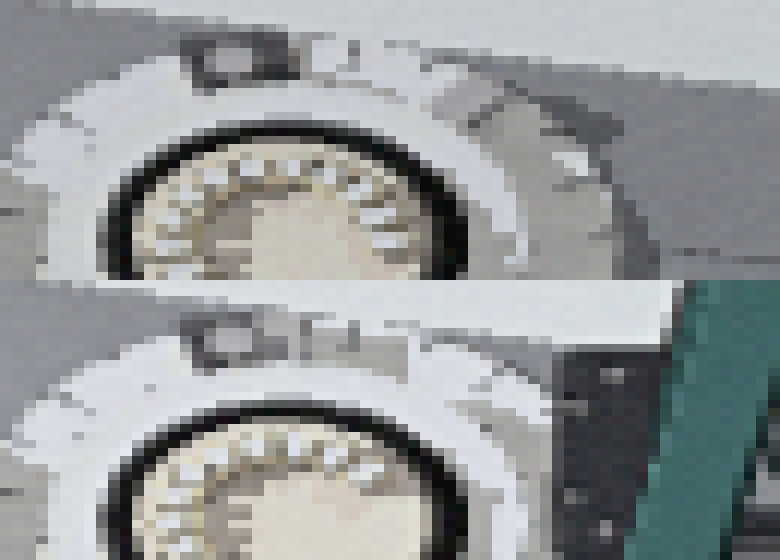

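The dog now lies directly against the pin (crop 283, predicted 286), so it is bearing. A touch more force, then hold.

apply_moves(moves=[[[-0.003,-0.01,0,0,1],[-0.005,-0.02,0,0,1],[-0.005,-0.02,0,0,1],[-0.005,-0.02,0,0,1]]])

```text
time: 14.75
tool_pos: [0.5687, -0.0431, 0.2839]
ee_rot: [3.131, -0.001, -3.139]
wrist_force: [2.0, 12.0, 7.3]
width: 0.0156
finger_force: 30.0
```

apply_moves(moves=[[[0,0,0,0,0.5],[0,0,0,0,0.5],[0,0,0,0,0.5],[0,0,-0.6,0,0.4],[0,0,-1.2,0,0.4],[0,0,-1.8,0,0.4],[0.2,1,-1.8,0,0.4],[0.4,2.1,-1.8,0,0.4],[0.6,3.2,-1.8,0,0.4],[0.8,4.3,-1.8,0,0.4]]])

```text
time: 16.0
tool_pos: [0.5281, 0.1689, 0.3722]
ee_rot: [-3.139, -0.003, 3.141]
wrist_force: [0.3, 0.3, -0.4]
width: 0.0565
finger_force: 0.0
```

apply_moves(moves=[[[0.19,1.28,0,0,0.4],[0.19,1.28,0,0,0.4],[0.19,1.28,0,0,0.4]]])

```text
time: 16.38
tool_pos: [0.5192, 0.2317, 0.3724]
ee_rot: [-3.139, -0.002, -3.141]
wrist_force: [-0.8, 0.7, 0.2]
width: 0.0562
finger_force: 0.0
```

```bash
python3 - <<'E'
from h import *
o=telemetry.get_obs();print(o['time'],o['tool_pos'],o['ee_rot'],o['wrist_force'])
w=snap('wrist','w7.png');print(proj(w,(.5193,.2354,.102)),proj(w,(.576,.2104,.055)),proj(w,(.5687+0,-.044,.122)),proj(w,(.6265,.133,.059)))
E
```

```text
16.375 [0.51915989 0.23167061 0.37243545] [-3.13925154e+00 -2.23573023e-03 -3.14091280e+00] [-0.75822202  0.6973674   0.24184397]
(np.float64(323.20783660295723), np.float64(260.9533909009708)) (np.float64(292.91681359865663), np.float64(307.1433487517417)) (np.float64(-86.46950388229084), np.float64(338.7432166262579)) (np.float64(205.8981244555094), np.float64(361.5934466452607))
```

View pics/w7.png

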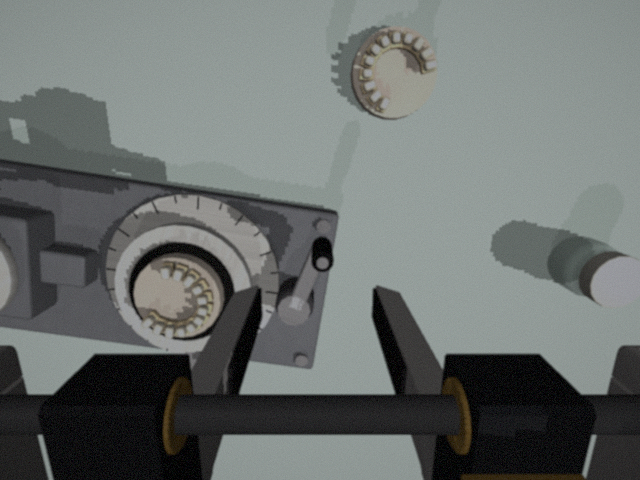

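The lever post top is at (322,263), against (323,261) predicted. Descend and grip.

apply_moves(moves=[[[0,0,0.6,0,0.4],[0,0,1.3,0,0.4],[0,0,1.9,0,0.4],[0,0,2.2,0,0.4],[0,0,2.2,0,0.7],[0,0,2.2,0,1],[0,0,2.2,0,1],[0,0,2.2,0,1],[0,0,2.2,0,1]]])

```text
time: 17.55
tool_pos: [0.5193, 0.2328, 0.2648]
ee_rot: [3.139, 0.002, -3.141]
wrist_force: [-0.6, 1.5, 1.8]
width: 0.0157
finger_force: 30.0
```

```bash
python3 - <<'E'
from h import *
o=telemetry.get_obs();p=o['tool_pos'];print(p,o['wrist_force'],o['width'],o['finger_force'])
d=p[:2]-[.576,.2104];a=np.degrees(np.arctan2(d[1],d[0]));print(a,np.hypot(*d))
rows(156,[156-7*k for k in range(1,8)],62)
rows(107,[104,101,99,97,95.5,94],62)
E
```

```text
[0.51934429 0.23277806 0.26476012] [-0.61308169  1.54413796  1.78850694] 0.015681961933101906 30.000430941581726
158.4468113310361 0.06091508188243608
[-0.07, 0.13, 0, 0, 1], [-0.16, 0.26, 0, 0, 1], [-0.26, 0.37, 0, 0, 1], [-0.37, 0.47, 0, 0, 1], [-0.49, 0.56, 0, 0, 1], [-0.63, 0.63, 0, 0, 1], [-0.77, 0.68, 0, 0, 1], 
[-0.06, 0.02, 0, 0, 1], [-0.13, 0.03, 0, 0, 1], [-0.17, 0.04, 0, 0, 1], [-0.21, 0.04, 0, 0, 1], [-0.24, 0.05, 0, 0, 1], [-0.28, 0.05, 0, 0, 1],
```

apply_moves(moves=[[[-0.07,0.14,0,0,1],[-0.15,0.26,0,0,1],[-0.24,0.38,0,0,1],[-0.35,0.49,0,0,1],[-0.47,0.58,0,0,1],[-0.61,0.65,0,0,1],[-0.75,0.71,0,0,1],[-0.75,0.71,0,0,1]]])

```text
time: 18.55
tool_pos: [0.5568, 0.2691, 0.2647]
ee_rot: [3.139, 0.001, -3.14]
wrist_force: [-2.2, 4.2, 4.4]
width: 0.0154
finger_force: 30.0
```

apply_moves(moves=[[[-0.08,0.02,0,0,1],[-0.17,0.04,0,0,1],[-0.23,0.05,0,0,1],[-0.23,0.05,0,0,1]]])

```text
time: 19.05
tool_pos: [0.5681, 0.2717, 0.2647]
ee_rot: [3.138, 0.001, -3.14]
wrist_force: [-1.4, 5.9, 5.0]
width: 0.0155
finger_force: 30.0
```

Push on gently until it is solid.

apply_moves(moves=[[[-0.03,0,0,0,1],[-0.06,0,0,0,1],[-0.06,0,0,0,1]]])

```text
time: 19.42
tool_pos: [0.5707, 0.2719, 0.2647]
ee_rot: [3.137, -0.0, -3.14]
wrist_force: [-4.3, 6.2, 5.1]
width: 0.0154
finger_force: 30.0
```

apply_moves(moves=[[[-0.03,0,0,0,1],[-0.06,0,0,0,1],[-0.06,0,0,0,1]]])

```text
time: 19.8
tool_pos: [0.5721, 0.2721, 0.2646]
ee_rot: [3.138, -0.006, -3.139]
wrist_force: [-10.4, 5.4, 8.2]
width: 0.0156
finger_force: 30.0
```

apply_moves(moves=[[[0,0,0,0,1],[0,0,0,0,0.65],[0,0,0,0,0.65],[0,0,0,0,0.65],[0,0,-0.6,0,0.65],[0,0,-1.2,0,0.65],[0,0,-1.8,0,0.65],[0.8,0.5,-2.4,0,0.65],[1.6,1,-2.4,0,0.65],[2.4,1.5,-2.4,0,0.65]]])

```text
time: 21.05
tool_pos: [0.4534, 0.3453, 0.3841]
ee_rot: [3.141, 0.001, 3.141]
wrist_force: [-0.1, 0.7, -0.1]
width: 0.033
finger_force: 0.0
```

apply_moves(moves=[[[1,1,0,0,0.65],[1,1,0,0,0.65],[1,1,0,0,0.65]]])

```text
time: 21.42
tool_pos: [0.4042, 0.3951, 0.3835]
ee_rot: [-3.141, 0.001, -3.14]
wrist_force: [0.2, -0.1, 0.4]
width: 0.0328
finger_force: 0.0
```

```bash
python3 - <<'E'
from h import *
s=snap('top','t9.png');g=cv2.cvtColor(s['image'],cv2.COLOR_RGB2GRAY)
a=np.radians(97);X=(.576+.062*np.cos(a),.2104+.062*np.sin(a),.102);u,v=proj(s,X);print('pred home',u,v)
x0,y0=int(u)-12,int(v)-12;m=(g[y0:y0+24,x0:x0+24]<45).astype(np.uint8);n,l,st,c=cv2.connectedComponentsWithStats(m)
for i in range(1,n):
    if st[i][4]>8:
        q=c[i]+[x0,y0];p=ray(s,*q,.095);d=p[:2]-[.576,.2104];print(q,st[i],p,'r',np.hypot(*d),'theta',np.radians(171.53)-np.arctan2(d[1],d[0]))
a=cv2.imread('pics/t5.png',0).astype(int);print('diff at dog',np.abs(a[194:202,268:284]-g[194:202,268:284]).mean())
o=telemetry.get_obs();print(o['time'],o['tool_pos'],o['wrist_force'])
E
```

```text
pred home 221.2934082450117 214.11856993184585
[223.03846154 215.07692308] [10 10  8  6 26] [0.56669802 0.26855766 0.095     ] r 0.05889686555606783 theta 1.264366042266456
diff at dog 1.8671875
21.475 [0.40481751 0.3945892  0.38343408] [-0.09109979  0.84337873 -0.26191443]
```

```bash
python3 -c "
from h import *
print(ticket.close_job())"
```

```text
the job is handed in; nothing more can be done
None
```

I wound the crank clockwise about 2.3 turns until the dog bore on the stop pin (about 11 N at the handle, including about 2 N drag), swung the clamp lever to its solid end, withdrew the arm, and handed the job in; no verdict was returned, and I did not re-check the bystanders at the end.

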